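# Load a circuit board on a rail carriage and crank it in front of the inspection camera

## Task

Set the long circuit board down gently across the two narrow rails of the carriage, centred on them and square to them. Then put the crank on the square shaft end, fully home, and wind it so that the carriage brings the middle of the board in front of the camera lens; move the carriage only by its shaft, leave the crank on the shaft, and do not disturb the other things on the bench.

Things in the scene. Friction and masses are not known exactly. Their poses are not given: they have to be found in the camera images.
- board_center (a point): Long blue board, 110 (x) x 70 (y) x 4 mm, 0.13 kg. In its middle a finned heat sink to grip, 30 x 30 mm, 28 mm high, sides parallel to the board's. Point: on the centre line, 16 mm above the underside. Either way round is right. Small parts (10 mm high) at the x ends; bare on both y sides of the sink. A shorter board (70 x 60 mm) on the bench is not to be used.
- carriage: Carriage with two narrow upright rails. Origin: midway between them at the level of their tops, 75 mm above the bench. Rails run along its y, each 6 mm wide, 80 mm long, centred at x = -47 and +47 mm, 27 mm above the carriage plate, with plain flat tops. z up; slides along its own y, driven by the shaft. Must not be pushed or struck.
- shaft_foot (a point): Foot of the vertical square steel shaft end, on its axis, at the flat gearbox top (100 x 56 mm) 40 mm above the bench. The shaft end is 14 mm square, sides parallel to this frame's x and y, 22 mm tall, its top 5 mm tapering to 9 mm. The frame turns with the shaft, z up.
- shaft (a joint): Turn of the shaft in rad, 0 to about 22. Counter-clockwise seen from above is positive and moves the carriage along its +y by 28 mm a turn (4.456 mm a rad). Friction about 0.04 N m; it stays where it is left.
- crank_hub (a point): Loose crank, 0.22 kg, standing on its hub. Point: on the hub axis, 26 mm above its underside. Hub 30 x 30 x 30 mm, square socket from below (16 mm wide, 24 deep, sides parallel to its x, y); on top a 24 x 24 mm grip head (30 to 52 mm up). Arm (14 mm wide, 22 to 30 mm up) along its +x to the handle. Home: underside on the gearbox top, in any of four quarter turns.
- crank_handle (a point): Half-way up the crank's upright round handle, 14 mm in diameter, 52 mm tall (30 to 82 mm above the crank's underside), 45 mm from the hub axis along the crank's +x. It turns freely on its pin, so it can be carried round in a circle without turning the fingers.
- lens (a point): Centre of the front glass of the fixed black camera at the far side of the rig, 85 mm above the bench; the lens is 36 mm across and looks along this frame's -x over the carriage. Frame y is the direction of carriage travel. The board's middle is in front of it when its y in this frame is 0.
Mind the look-alikes: they are no part of the job. What is shaped like the part that bears board_center but white or yellow is not meant.

How it is judged:
On the way, in this order (a step that is already met when the one before it is completed fails the run):
1. the long board lies across both rails, centred and square (x of board_center in the frame of carriage between -0.006 and 0.006 m and y of board_center in the frame of carriage between -0.015 and 0.015 m and z of board_center in the frame of carriage between 0.013 and 0.019 m and angle between the x axis of board_center and the x axis of carriage, either way round below 0.12 rad and angle between board_center's own z axis and vertical below 0.06 rad), for 0.3 s.
2. the crank is fully home on the square shaft end, the board still on the rails (all of step 1 and horizontal distance between crank_hub and shaft_foot below 0.004 m and angle between crank_hub's own z axis and vertical below 0.12 rad and z of crank_hub in the frame of shaft_foot between 0.022 and 0.03 m), for 0.2 s.
3. the carriage is wound until the board's middle is in front of the lens (all of step 2 and y of board_center in the frame of lens between -0.006 and 0.006 m), for 0.2 s.
At the end, for the whole second after the job is handed in: Long board flat on both rails (height 3 mm, across 6 mm, along 15 mm, square 0.12 rad), its middle within 6 mm of the lens axis along the travel; crank home on the shaft (height and axis 4 mm, upright 0.12 rad); shaft still (all of step 3 and velocity of joint shaft between -0.1 and 0.1 rad/s); the robot touches nothing.
It fails at once if the long board is dropped instead of set down (falls free of the fingers faster than 0.45 m/s, about 10 mm) (linear speed of board above 0.45 m/s and contact force between board and the fingers below 0.1 N).
It fails at once if the carriage or what lies on it is struck or pressed hard (over 40 N on the carriage) (contact force between carriage and anything else above 40 N).
It fails at once if the carriage is pushed by the robot (over 5 N) instead of driven by its shaft (contact force between carriage and the fingers above 5 N or contact force between carriage and the arm above 5 N).
It fails at once if a bystander is disturbed (moved over 30 mm) (distance of any of short_board, meter, spool, cleaner, tweezers, driver, brush from where it was at the start of the episode above 0.03 m).
It also fails if it takes over 72 s, if anything falls off the work surface, if the arm or the gripper's body presses on something with over 40 N, if the wrist force passes 120 N, or if a joint passes its speed limit or range.

## Robot

A 6-joint arm with a two-finger parallel gripper is mounted at the origin on the work surface. World frame = base frame: x ahead of the robot, y to its left, z up, the work surface at z = 0. Lengths are in m, angles in rad, forces in N, time in s.
With the tool pointing down it reaches from about 0.375 to 0.9 m from the base axis. Payload 3.1 kg.
Tool frame: the origin (TCP) lies midway between the tips of the shut fingers; the grasp point (between the pads) lies env.tcp_to_grasp behind it (env.tcp_to_grasp is the distance from the TCP to the grasp point, in m); y points along the fingers, x is the direction in which the jaws open and shut, and the axes are right-handed (so a half turn about y gives the same grasp; the last joint's range is limited). The gripper opens to 87 mm and grips with 3 to 60 N. Pads are 19 mm wide; open, the fingers measure 117 mm over their backs; the gripper's body (75 mm by 190 mm) begins 51 mm behind the grasp point.
Start: joints at [-1.298, 0.527, 1.433, -0, 1.181, -0.178], TCP at [0.273, -0.562, 0.223] pointing down, gripper open.
Joint ranges: [-3.08, 3.08], [-0.75, 2.2], [0.22, 2.44], [-1.43, 4.57], [0, 2.65], [-2.85, 2.85]. Speed limits (rad/s): [2.79, 2.79, 3.14, 3.14, 3.14, 3.14].

## Interface

Orientations are given as a unit quaternion [w, x, y, z].
In Python, from cell import env gives the robot as it stands.
- The arm moves only by the shell command python3 -m jog 'ROWS'. ROWS is text: rows parted by semicolons, each of 5 numbers parted by spaces: the finger opening in cm, from 0 to 8.7, then the shift along the world's x, y, z in cm, then the turn about the world's z in degrees. In form: fingers tx ty tz twist; .... A call has 1 to 20 rows; each row is the pose to reach, as a shift and turn from the pose commanded when the call began; what a row does not reach only later rows make up. A row lasts 1/8 s, in which the tool goes at most 62.5 mm and 10.7 degrees, less where a joint would pass 70% of its speed; a pose out of reach is approached as far as the arm can. A call with a gripper value outside its range is refused whole. The fingers move at their own pace and stop on an object; the grip force is fixed at half the most. Time passes only in rows, so rows that repeat a pose let the fingers close. It gives the time, the measured TCP pose, the force and the opening at its end, in the units of the state.
- env.observe(): the state, without advancing time (a new reading comes with each control period).
- env.read_camera(name): name is "scene" or "top" or "wrist"; returns the picture (480x640x3 uint8, red, green, blue); there is no depth.
- env.camera_params(name): a dict with "vfov" (degrees; the focal length in pixels is half the picture's height over the tangent of half this angle, whatever the lens; pixels are square), "cx", "cy" (the principal point, pixels), "rvec" (rotation vector, rad) and "tvec" (3), from world to camera coordinates, as OpenCV has them; the wrist camera has in their place "tool_from_camera" (4x4, takes a point from camera to tool coordinates, whose origin is the TCP and whose axes are the tool frame's). Camera axes: x right, y down, z forward; pixel columns grow to the right and rows downward; lengths in m; the calibration is good to about 2 mm. A picture is of the moment at which its call begins: read the wrist's pose just before it. camera_params takes no time and is no camera call.
- env.hand_in(): hands the job in, once; it reports no verdict.
Trained networks look in the newest picture that a camera, given by its name, has taken for a name from the list of things; names that differ only in an ending like _2 or _b are one class to them, and where a whole thing is asked for, a point or a joint stands for the part that bears it (a point fixed in the world has none). Each returns a list of dicts, best first, with "score" (0 to 1); they miss things now and then, are a little off and sometimes report something else, mostly with a low value. They report only what shows in the picture. A call takes as long as a camera call. They do not tell look-alikes from the thing itself.
- env.look_for(camera, thing): "box" ([left, top, right, bottom] in pixels, round what is visible of it).
- env.tip_of(camera, thing): "pixel" ([column, row] in pixels: a listed point, or the origin of a listed thing).
The state is a dict: "clock": time; "qpos": joint angles; "dq": joint speeds; "tau": joint torques, N m; "position": TCP position; "ee_rot": TCP orientation; "ft_force": force on the tool from outside, world axes, zero at the start; "ft_torque": the same for the moment, N m; "finger_gap": finger opening in m.
Only numpy, scipy, OpenCV 4.12 (cv2) and the standard library are available. Lean on these libraries where they do the work, as an engineer would, in place of code of your own. Each camera call takes 0.05 s, during which the arm holds its last target. There are 200 camera calls.

## Working session

There is one attempt and no reset: what is moved stays moved. The work goes in short steps, Python scripts to look and compute and a shell command to move; the robot and the scene stay as the last step left them, time stands still between calls to the robot, and variables do not carry over. Pictures are saved under pics/ and viewed, about 8 in all and at most 12, crops included, and the job is handed in when it is done.

```bash
mkdir -p pics
cat > h.py <<'E'
import numpy as np, cv2
from cell import env
from scipy.spatial.transform import Rotation as R
def K(p): 
    f=240/np.tan(np.radians(p["vfov"])/2); return f,p["cx"],p["cy"]
def ray(cam,px,st=None):
    p=env.camera_params(cam); f,cx,cy=K(p)
    d=np.array([(px[0]-cx)/f,(px[1]-cy)/f,1.])
    if cam=="wrist":
        st=st or env.observe(); T=np.array(p["tool_from_camera"])
        q=np.array(st["ee_rot"]); Rt=R.from_quat(q[[1,2,3,0]]).as_matrix()
        return np.array(st["position"])+Rt@T[:3,3], Rt@T[:3,:3]@d
    Rm=R.from_rotvec(np.ravel(p["rvec"])).as_matrix()
    return -Rm.T@np.ravel(p["tvec"]), Rm.T@d
def at(cam,px,z,st=None):
    o,d=ray(cam,px,st); return o+d*(z-o[2])/d[2]
def proj(cam,P,st=None):
    p=env.camera_params(cam); f,cx,cy=K(p); P=np.array(P,float)
    if cam=="wrist":
        st=st or env.observe(); T=np.array(p["tool_from_camera"])
        q=np.array(st["ee_rot"]); Rt=R.from_quat(q[[1,2,3,0]]).as_matrix()
        c=T[:3,:3].T@(Rt.T@(P-np.array(st["position"]))-T[:3,3])
    else: c=R.from_rotvec(np.ravel(p["rvec"])).as_matrix()@P+np.ravel(p["tvec"])
    return np.array([cx+f*c[0]/c[2],cy+f*c[1]/c[2]])
def snap(cam,name):
    im=env.read_camera(cam); cv2.imwrite(f"pics/{name}.png",im[:,:,::-1]); return im
E
python3 - <<'E'
from h import *
print(env.tcp_to_grasp, env.observe())
for cam in("scene","top"):
    im=snap(cam,cam+"0"); print(cam,ray(cam,(320,240)),env.camera_params(cam)["vfov"])
    Z=dict(board_center=.016,carriage=.075,shaft_foot=.04,crank_hub=.026,crank_handle=.056,lens=.085)
    for t,z in Z.items():
        print(t,[(round(r["score"],2),np.round(r["pixel"]).tolist(),np.round(at(cam,r["pixel"],z),3).tolist()) for r in env.tip_of(cam,t)[:4]])
E
```

```text
0.0187 {'clock': 0.0, 'qpos': array([-1.29752119e+00,  5.28467000e-01,  1.43389668e+00, -1.37723481e-05,
        1.18137791e+00, -1.78476161e-01]), 'dq': array([-0.00106619, -0.00117123, -0.00127407,  0.00026879, -0.00081847,
       -0.00076517]), 'tau': array([ 5.76810926e-04, -4.40036988e+01, -1.76594192e+01,  6.33442216e-02,
        5.81593509e-02, -1.61829857e-04]), 'position': array([ 0.27267591, -0.56157456,  0.2215729 ]), 'ee_rot': array([ 0.59978759, -0.59877191,  0.37588258, -0.37475236]), 'ft_force': array([-0.61509699, -0.34919209, -0.29356795]), 'ft_torque': array([-0.00929141,  0.06348781,  0.01717951]), 'finger_gap': 0.08679191465928582}
scene (array([ 1.09080137, -0.44218369,  0.59283089]), array([-0.66225791,  0.44605275, -0.60215807])) 56.95154100055074
board_center [(0.9, [257.0, 233.0], [0.355, -0.115, 0.016]), (0.85, [207.0, 296.0], [0.479, -0.284, 0.016]), (0.8, [90.0, 328.0], [0.438, -0.479, 0.016])]
carriage [(0.98, [357.0, 237.0], [0.556, 0.006, 0.075])]
shaft_foot [(0.67, [413.0, 242.0], [0.599, 0.12, 0.04]), (0.54, [299.0, 271.0], [0.541, -0.12, 0.04])]
crank_hub [(0.74, [433.0, 188.0], [0.452, 0.331, 0.026])]
crank_handle [(0.95, [444.0, 181.0], [0.478, 0.339, 0.056]), (0.68, [431.0, 187.0], [0.478, 0.294, 0.056])]
lens [(0.66, [412.0, 242.0], [0.639, 0.072, 0.085])]
top (array([ 0.27300331, -0.07517181,  1.68032792]), array([ 0.13290765,  0.00428681, -0.99126058])) 42.05502737697824
board_center [(0.89, [402.0, 246.0], [0.478, -0.287, 0.016]), (0.71, [339.0, 291.0], [0.358, -0.117, 0.016]), (0.65, [473.0, 261.0], [0.437, -0.476, 0.016])]
carriage [(0.82, [291.0, 215.0], [0.555, 0.008, 0.075])]
shaft_foot [(0.36, [337.0, 222.0], [0.54, -0.114, 0.04])]
crank_hub [(0.73, [167.0, 266.0], [0.429, 0.34, 0.026])]
crank_handle [(0.58, [167.0, 247.0], [0.476, 0.332, 0.056])]
lens [(0.68, [271.0, 180.0], [0.647, 0.059, 0.085])]
```

Run:
```python
import cv2
a=cv2.imread("pics/top0.png")[130:330,130:530]; cv2.imwrite("pics/t1.png",cv2.resize(a,(800,400),interpolation=2))
a=cv2.imread("pics/scene0.png"); cv2.imwrite("pics/s1.png",cv2.resize(a[140:400,40:500],(800,452),interpolation=2))
```

```text
(no output)
```

View pics/t1.png

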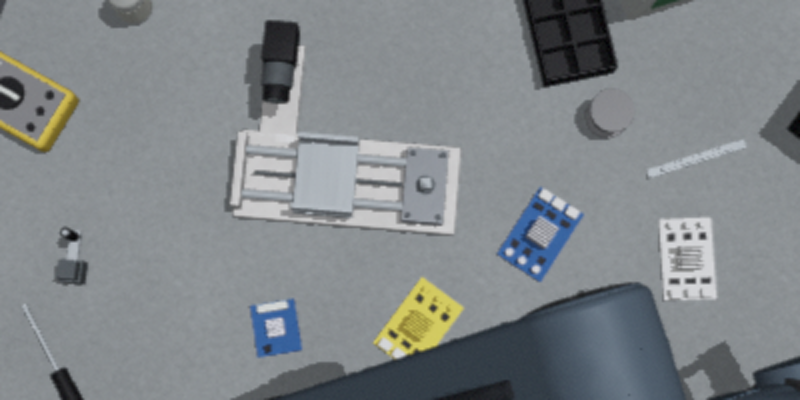

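View pics/s1.png

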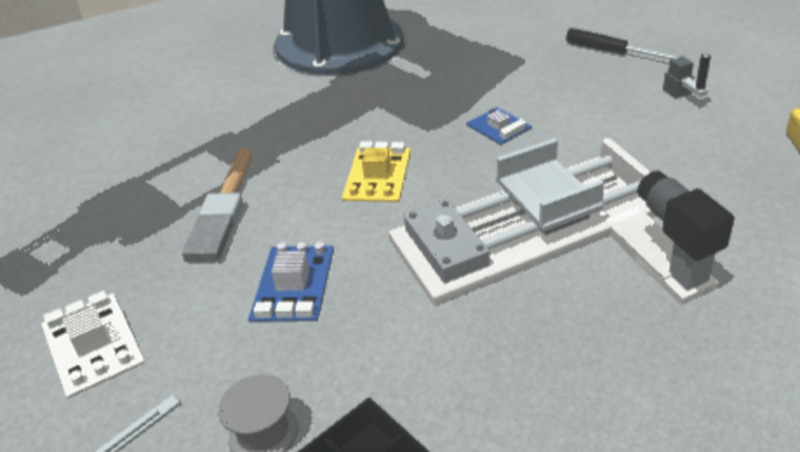

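Top crop, half-turn-free candidates: long blue board at (540,233), short blue (275,327), yellow (420,320) and white (687,258) look-alikes. The long blue board with the finned sink at about (0.478,-0.286) is the one meant. The crank is at (70,265), and the rig has its gearbox on the right and the lens at upper left. The carriage must go about 5 cm toward +y.

Run:
```python
from h import *
im=cv2.imread("pics/top0.png"); hsv=cv2.cvtColor(im,cv2.COLOR_BGR2HSV)
m=cv2.inRange(hsv,(100,120,60),(125,255,255)); m=cv2.morphologyEx(m,cv2.MORPH_CLOSE,np.ones((7,7)))
for c in cv2.findContours(m,0,2)[0]:
    if 200<cv2.contourArea(c)<4000:
        b=cv2.boxPoints(cv2.minAreaRect(c)); w=np.array([at("top",p,.004)[:2] for p in b]); 
        print("blue",w.mean(0).round(3),[(round(np.linalg.norm(d),3),round(np.degrees(np.arctan2(d[1],d[0])),1)) for d in (w[1]-w[0],w[2]-w[1])])
st=env.observe();q=st["ee_rot"]
print("jaw x",R.from_quat(q[[1,2,3,0]]).as_matrix().round(3).tolist()); T=np.array(env.camera_params("wrist")["tool_from_camera"]);print(T.round(3), env.camera_params("wrist")["vfov"])
o,d=ray("wrist",(320,240));print("look",o,d, at("wrist",(320,240),.02))
```

```text
blue [0.354 0.074] [(np.float64(0.058), np.float64(-80.9)), (np.float64(0.067), np.float64(-170.3))]
blue [ 0.477 -0.282] [(np.float64(0.107), np.float64(-33.3)), (np.float64(0.068), np.float64(-123.5))]
jaw x [[0.437, 0.0, 0.9], [-0.9, -0.0, 0.437], [0.0, -1.0, 0.0]]
[[ 1.    -0.001 -0.    -0.001]
 [ 0.    -0.284  0.959 -0.162]
 [-0.001 -0.959 -0.284  0.077]
 [ 0.     0.     0.     1.   ]] 71.49214526940439
look [ 0.34179361 -0.52794496  0.38498568] [-0.26241277 -0.11715049 -0.95786508] [ 0.24180364 -0.57258407  0.02      ]
```

```bash
python3 -m jog '8.7 20.5 27.8 0 -59; 8.7 20.5 27.8 0 -59; 8.7 20.5 27.8 0 -59; 8.7 20.5 27.8 0 -59; 8.7 20.5 27.8 0 -59; 8.7 20.5 27.8 0 -59; 8.7 20.5 27.8 0 -59; 8.7 20.5 27.8 0 -59; 8.7 20.5 27.8 0 -59; 8.7 20.5 27.8 0 -59'
python3 - <<'E'
from h import *
st=env.observe(); im=snap("wrist","w1"); print(st["position"],st["qpos"])
for r in env.tip_of("wrist","board_center")[:3]: print(r["score"],r["pixel"],at("wrist",r["pixel"],.016,st).round(4))
hsv=cv2.cvtColor(im,cv2.COLOR_RGB2HSV)
m=cv2.inRange(hsv,(100,120,60),(125,255,255)); m=cv2.morphologyEx(m,cv2.MORPH_CLOSE,np.ones((25,25)))
for c in cv2.findContours(m,0,2)[0]:
    if cv2.contourArea(c)>3000:
        b=cv2.boxPoints(cv2.minAreaRect(c)); w=np.array([at("wrist",p,.004,st)[:2] for p in b]); print(b.round().tolist())
        print("blue",w.mean(0).round(4),[(round(np.linalg.norm(d),3),round(np.degrees(np.arctan2(d[1],d[0])),1)) for d in (w[1]-w[0],w[2]-w[1],w[3]-w[2],w[0]-w[3])])
E
```

```text
clock: 1.95
position: [0.4773, -0.2854, 0.2225]
ee_rot: [-0.336, 0.336, -0.622, 0.622]
ft_force: [0.8, -0.0, -0.7]
finger_gap: 0.0869
[ 0.47726728 -0.28538703  0.2225239 ] [-7.39810454e-01  4.34829630e-01  1.60721896e+00 -1.36204056e-04
  1.09954643e+00  1.41076762e+00]
0.65 [495.0, 137.3] [ 0.4437 -0.4817  0.016 ]
0.63 [264.9, 360.6] [ 0.3536 -0.115   0.016 ]
0.61 [324.2, 211.6] [ 0.4759 -0.2867  0.016 ]
[[292.0, 162.0], [353.0, 162.0], [353.0, 254.0], [292.0, 254.0]]
blue [ 0.4766 -0.2848] [(np.float64(0.068), np.float64(-123.3)), (np.float64(0.109), np.float64(148.2)), (np.float64(0.074), np.float64(56.7)), (np.float64(0.109), np.float64(-34.8))]
```

View pics/w1.png

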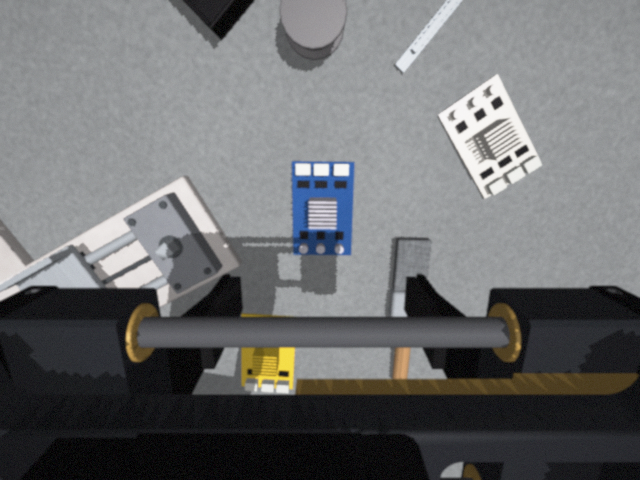

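The wrist view shows the long blue board, sink at (322,213), square to the jaws. The yellow and white look-alikes are at (267,350) and (495,140), and the gearbox at (170,245). Now the grasp.

```bash
python3 -m jog '8.7 -0.1 0 -6 0; 8.7 -0.1 0 -12 0; 8.7 -0.1 0 -17 0; 8.7 -0.1 0 -20 0; 8.7 -0.1 0 -21.3 0; 8.7 -0.1 0 -21.3 0; 0 -0.1 0 -21.3 0; 0 -0.1 0 -21.3 0; 0 -0.1 0 -21.3 0; 0 -0.1 0 -21.3 0; 0 -0.1 0 -21.3 0; 0 -0.1 0 -21.3 0; 0 -0.1 0 -21.3 0'
```

```text
clock: 3.68
position: [0.4768, -0.2842, 0.0095]
ee_rot: [0.337, -0.337, 0.622, -0.622]
ft_force: [-0.2, -0.1, 0.2]
finger_gap: 0.0297
```

```bash
python3 -m jog '0 0 0 1 0; 0 0 0 5 0; 0 0 0 10 0; 0 0 0 15 0; 0 0 3 20 8; 0 -1 9 21 18; 0 -1 15 21 28.5; 0 -1 21 21 28.5; 0 -1 23.5 21 28.5; 0 -1 23.5 21 28.5; 0 -1 23.5 21 28.5; 0 -1 23.5 21 28.5'
python3 - <<'E'
from h import *
st=env.observe(); im=snap("wrist","w2"); print(st["position"])
Z=dict(carriage=.075,shaft_foot=.04,lens=.085,board_center=st["position"][2]+.007)
for t,z in Z.items(): print(t,[(round(r["score"],2),np.round(r["pixel"],1).tolist(),at("wrist",r["pixel"],z,st).round(4).tolist()) for r in env.tip_of("wrist",t)[:3]])
E
```

```text
clock: 5.18
position: [0.4671, -0.0504, 0.2196]
ee_rot: [-0.479, 0.479, -0.52, 0.52]
ft_force: [-0.1, -0.2, -1.2]
finger_gap: 0.0299
[ 0.46710997 -0.05038676  0.21962442]
carriage [(0.9, [257.0, 135.1], [0.5526, 0.0009, 0.075])]
shaft_foot [(0.49, [397.0, 138.4], [0.5392, -0.1292, 0.04])]
lens [(0.93, [150.2, 16.4], [0.6464, 0.0694, 0.085])]
board_center [(0.64, [388.3, 297.1], [0.4639, -0.0835, 0.2266]), (0.62, [325.8, 296.3], [0.467, -0.0516, 0.2266])]
```

View pics/w2.png

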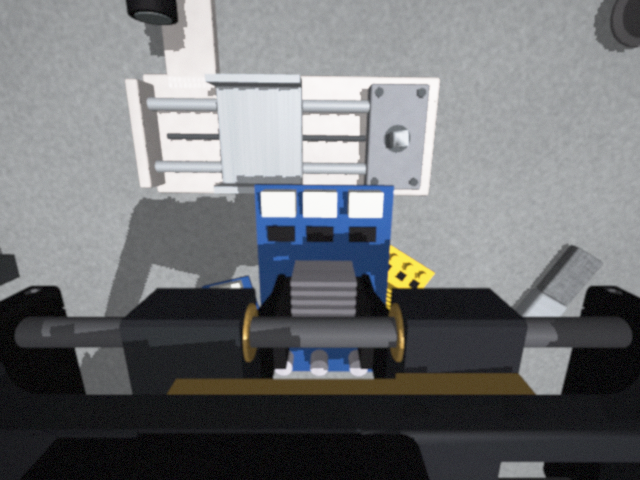

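The held board is square in the jaws (sink at 325,290), the carriage is at (260,135), the shaft end at (398,138) and the lens at (152,20). I'll enlarge the rig to get the rail ends.

Run:
```python
import cv2
a=cv2.imread("pics/w2.png")[60:200,200:440]; cv2.imwrite("pics/w2c.png",cv2.resize(a,None,fx=3.333,fy=3.333,interpolation=2))
```

```text
(no output)
```

View pics/w2c.png

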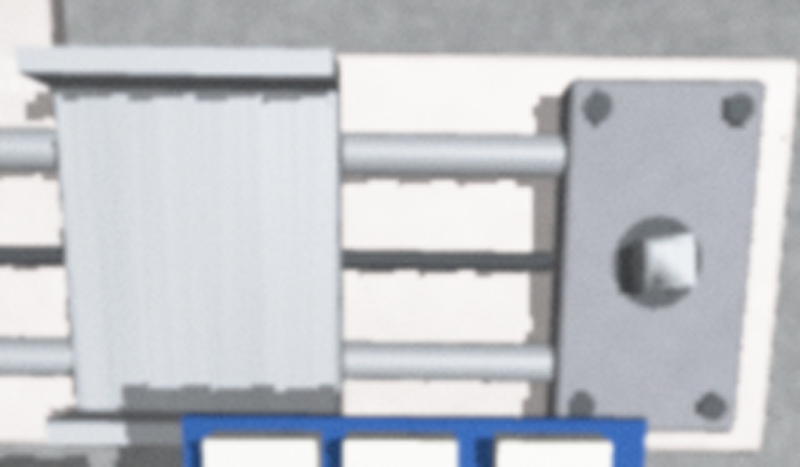

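Run:
```python
from h import *
st=env.observe()
def w(x,y,z): return at("wrist",(200+x/3.333,60+y/3.333),z,st)
for n,x,y,z in [("far oL",18,48,.075),("far oR",333,47,.075),("far iL",30,74,.075),("far iR",336,76,.075),("nearL i",50,418,.075),("nearL o",48,440,.075),("platTL",57,92,.048),("platTR",338,92,.048),("platBR",340,410,.048),("gbTL",572,82,.04),("gbTR",763,82,.04),("gbBR",735,432,.04),("shafttop",672,262,.062)]:
    print(n,w(x,y,z).round(4))
# predicted pixels (in crop) for carriage hypothesis
```

```text
far oL [0.604  0.0378 0.075 ]
far oR [ 0.5977 -0.0411  0.075 ]
far iL [0.5978 0.0359 0.075 ]
far iR [ 0.591  -0.0412  0.075 ]
nearL i [0.5118 0.0459 0.075 ]
nearL o [0.5059 0.0475 0.075 ]
platTL [0.5975 0.0373 0.048 ]
platTR [ 0.5911 -0.04    0.048 ]
platBR [ 0.5042 -0.0318  0.048 ]
gbTL [ 0.5894 -0.1057  0.04  ]
gbTR [ 0.585  -0.1594  0.04  ]
gbBR [ 0.4866 -0.1516  0.04  ]
shafttop [ 0.5387 -0.1281  0.062 ]
```

```bash
python3 -m jog '0 4 2.5 0 0; 0 8.5 5.2 -2 0; 0 8.5 5.2 -6 0; 0 8.5 5.2 -10 0; 0 8.5 5.2 -11.5 0; 0 8.5 5.2 -12 0; 0 8.5 5.2 -12 0; 0 8.5 5.2 -12 0'
python3 - <<'E'
from h import *
st=env.observe(); print(st["position"],R.from_quat(st["ee_rot"][[1,2,3,0]]).as_matrix()[:,0])
im=snap("wrist","w3")
for t,z in dict(carriage=.075,lens=.085,board_center=st["position"][2]+.0065).items(): print(t,[(round(r["score"],2),np.round(r["pixel"],1).tolist(),at("wrist",r["pixel"],z,st).round(4).tolist()) for r in env.tip_of("wrist",t)[:3]])
im=snap("scene","s2"); cv2.imwrite("pics/s2c.png",cv2.resize(im[150:310,220:460,::-1],None,fx=3.333,fy=3.333,interpolation=2))
E
```

```text
clock: 6.42
position: [0.553, 0.0024, 0.101]
ee_rot: [-0.48, 0.479, -0.519, 0.521]
ft_force: [0.4, -0.8, -2.0]
finger_gap: 0.0296
[0.55298783 0.00243692 0.10097479] [-8.06742018e-02 -9.96740472e-01  3.24942039e-04]
carriage [(0.33, [321.2, 294.1], [0.5385, 0.0049, 0.075])]
lens [(0.69, [179.7, 120.7], [0.6448, 0.0678, 0.085])]
board_center [(0.88, [324.7, 295.0], [0.5534, 0.0017, 0.1075]), (0.58, [180.3, 121.7], [0.6424, 0.0586, 0.1075])]
```

View pics/s2c.png

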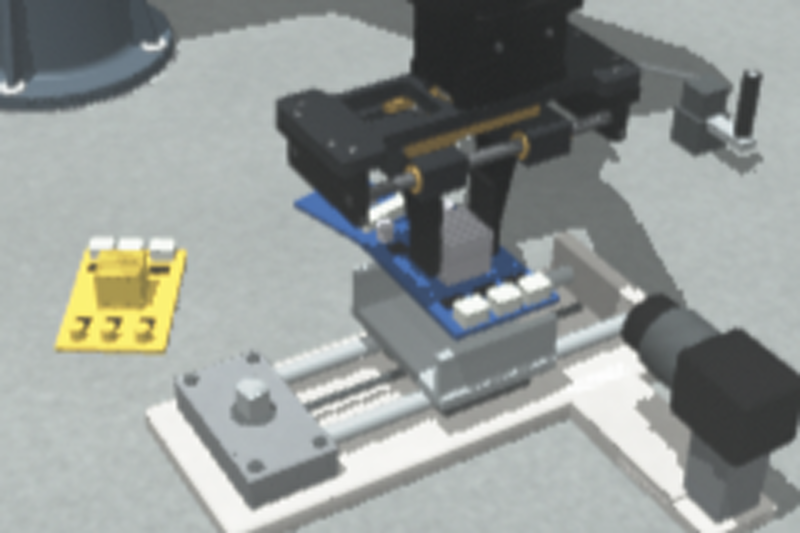

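The board hovers over both rails, square to them. The final lowering will be slow.

```bash
python3 -m jog '0 -0.1 0 -0.3 0; 0 -0.1 0 -0.6 0; 0 -0.1 0 -0.9 0; 0 -0.1 0 -1.1 0; 0 -0.1 0 -1.2 0; 0 -0.1 0 -1.2 0; 0 -0.1 0 -1.2 0'; python3 -m jog '0 0 0 -0.1 0; 0 0 0 -0.1 0'
```

```text
clock: 7.55
position: [0.551, 0.0027, 0.0876]
ee_rot: [-0.48, 0.479, -0.52, 0.52]
ft_force: [-0.4, -0.4, -1.0]
finger_gap: 0.0296
clock: 7.8
position: [0.5508, 0.0028, 0.0865]
ee_rot: [0.479, -0.479, 0.52, -0.52]
ft_force: [0.2, -0.5, -2.6]
finger_gap: 0.0295
```

```bash
python3 -m jog '0 0.1 -0.05 -0.1 0; 0 0.1 -0.05 -0.1 0'; python3 -m jog '0 0 0 -0.1 0; 0 0 0 -0.1 0; 0 0 0 -0.1 0'
```

```text
clock: 8.05
position: [0.552, 0.0022, 0.0855]
ee_rot: [-0.479, 0.479, -0.52, 0.52]
ft_force: [-0.0, -0.4, -1.7]
finger_gap: 0.0299
clock: 8.43
position: [0.5518, 0.0022, 0.0845]
ee_rot: [0.479, -0.479, 0.52, -0.52]
ft_force: [-0.1, -0.6, -1.8]
finger_gap: 0.0301
```

```bash
python3 -m jog '0 0 0 -0.05 0; 0 0 0 -0.05 0'; python3 -m jog '0 0 0 -0.05 0; 0 0 0 -0.05 0'
```

```text
clock: 8.68
position: [0.5519, 0.0022, 0.0845]
ee_rot: [-0.479, 0.479, -0.52, 0.52]
ft_force: [-0.7, 0.1, 3.3]
finger_gap: 0.0296
clock: 8.93
position: [0.5519, 0.0023, 0.0845]
ee_rot: [-0.48, 0.479, -0.52, 0.52]
ft_force: [-1.8, 0.9, 6.6]
finger_gap: 0.0298
```

Contact felt at 6.6 N, TCP z 0.0845 as predicted. I'll release, back off, and look at the shaft and the set-down board.

```bash
python3 -m jog '3.4 0 0 0.05 0; 4 0 0 0.1 0; 6 0 0 0.1 0; 6 0 0 0.1 0; 6 0 0 2 0; 6 0 0 6 0; 6 -3 -4 10 0; 6 -7 -9 11 0; 6 -9.2 -13 11 0; 6 -9.2 -13 9 0; 6 -9.2 -13 9 0; 6 -9.2 -13 9 0'
python3 - <<'E'
from h import *
st=env.observe(); im=snap("wrist","w4"); print(st["position"])
for t,z in dict(carriage=.075,lens=.085,board_center=.091,shaft_foot=.04).items(): print(t,[(round(r["score"],2),np.round(r["pixel"],1).tolist(),at("wrist",r["pixel"],z,st).round(4).tolist()) for r in env.tip_of("wrist",t)[:3]])
E
```

```text
clock: 10.42
position: [0.4602, -0.1275, 0.1738]
ee_rot: [-0.48, 0.48, -0.52, 0.52]
ft_force: [0.7, 0.8, 0.4]
finger_gap: 0.0601
[ 0.46020442 -0.12751065  0.17375014]
carriage []
lens []
board_center [(0.86, [320.9, 315.8], [0.3986, -0.1206, 0.091]), (0.72, [127.8, 132.1], [0.5531, 0.0023, 0.091])]
shaft_foot [(0.66, [317.4, 139.9], [0.5372, -0.1288, 0.04])]
```

View pics/w4.png

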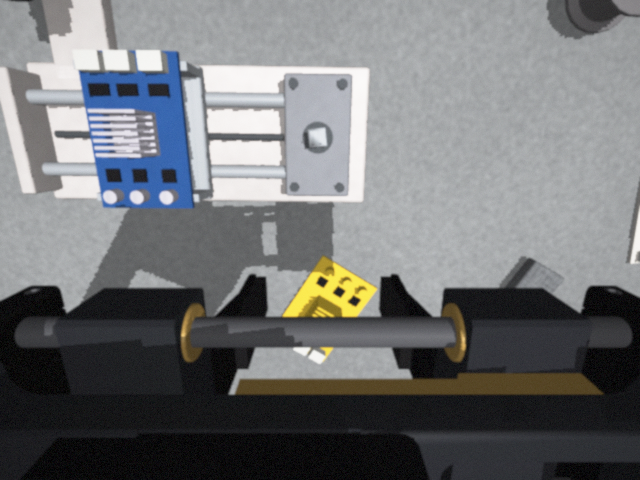

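The board lies across both rails, square and centred, sink at (128,132). The shaft end is at (317,138); I'll enlarge it for its yaw.

Run:
```python
import cv2
a=cv2.imread("pics/w4.png")[66:204,276:376]; cv2.imwrite("pics/w4c.png",cv2.resize(a,None,fx=4.3,fy=4.3,interpolation=2))
b=cv2.imread("pics/w4.png")[118:158,297:337]; cv2.imwrite("pics/w4d.png",cv2.resize(b,None,fx=15,fy=15,interpolation=2))
```

```text
(no output)
```

View pics/w4d.png

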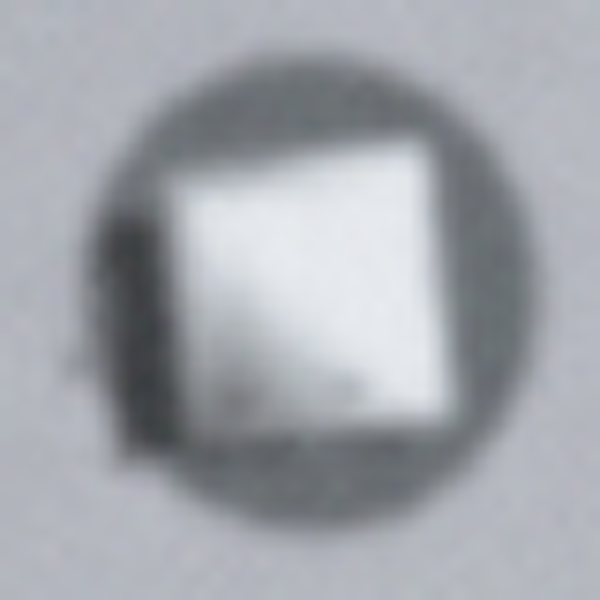

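The shaft square (enlarged) is turned about 6° anticlockwise relative to the picture, centre about (317.8,137.5). Next, the crank.

```bash
python3 - <<'E'
from h import *
st=env.observe()
c=[(170,185),(430,145),(455,415),(195,435)]
w=np.array([at("wrist",(297+x/15-.5,118+y/15-.5),.055,st)[:2] for x,y in c]); print(w.mean(0).round(4),(np.linalg.norm(np.roll(w,-1,0)-w,axis=1)*1e3).round(1))
for i in range(4):
    d=w[(i+1)%4]-w[i]; print(round((np.degrees(np.arctan2(d[1],d[0]))+45)%90-45,1))
print("disc",at("wrist",(297+315/15-.5,118+292/15-.5),.04,st).round(4))
E
python3 -m jog '6 0 8 3 0; 6 -3 20 3 0; 6 -7 32 3 0; 6 -10 44 2 0; 6 -10 46 2 0; 6 -10 46 2 0; 6 -10 46 2 0; 6 -10 46 2 0; 6 -10 46 2 0; 6 -10 46 2 0; 6 -10 46 2 0; 6 -10 46 2 0'
python3 - <<'E'
from h import *
st=env.observe(); im=snap("wrist","w5"); print(st["position"],st["qpos"])
for t,z in dict(crank_hub=.026,crank_handle=.056).items(): print(t,[(round(r["score"],2),np.round(r["pixel"],1).tolist(),at("wrist",r["pixel"],z,st).round(4).tolist()) for r in env.tip_of("wrist",t)[:3]])
E
```

```text
[ 0.5395 -0.129 ] [14.1 13.9 14.1 12.9]
3.7
1.1
-0.4
0.7
disc [ 0.5398 -0.1289  0.04  ]
clock: 12.18
position: [0.3603, 0.3313, 0.1936]
ee_rot: [-0.479, 0.479, -0.52, 0.52]
ft_force: [0.2, -0.1, -0.4]
finger_gap: 0.0601
[0.360333   0.33128377 0.19362557] [ 5.14713846e-01  3.88574626e-01  1.79757026e+00 -1.05341157e-04
  9.55549397e-01  2.16805267e+00]
crank_hub [(0.65, [306.3, 145.5], [0.4332, 0.3413, 0.026]), (0.61, [301.7, 92.8], [0.4797, 0.341, 0.026])]
crank_handle [(0.62, [300.8, 92.3], [0.4762, 0.3403, 0.056])]
```

View pics/w5.png

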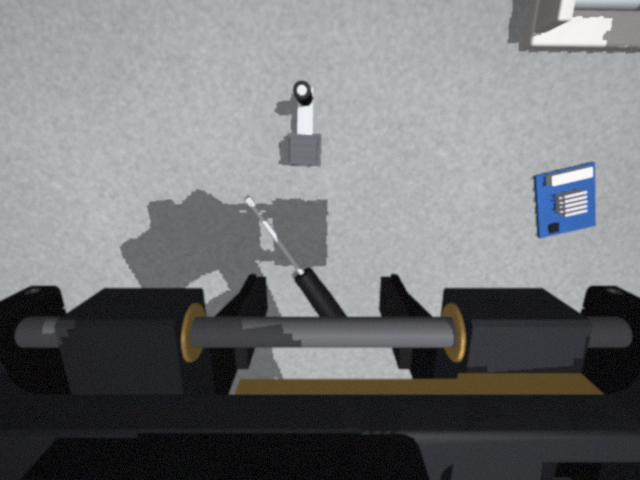

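Crank: hub at (305,150), handle top at (303,90), arm pointing nearly straight up in the picture. The screwdriver is near at (250,200)–(330,300). I'll measure the hub square numerically.

Run:
```python
from h import *
st=env.observe(); im=cv2.imread("pics/w5.png"); g=cv2.cvtColor(im,cv2.COLOR_BGR2GRAY)
sub=g[125:175,280:332]; 
print(sub[::3,::2])
m=((sub<95)*255).astype(np.uint8); m=cv2.morphologyEx(m,cv2.MORPH_OPEN,np.ones((3,3)))
c=max(cv2.findContours(m,0,2)[0],key=cv2.contourArea); r=cv2.minAreaRect(c); print(r, cv2.boundingRect(c))
# predicted projection of head/hub for hypothesis
for yaw in(-5,-2,1):
  a=np.radians(yaw); ex=np.array([np.cos(a),np.sin(a)]); ey=np.array([-ex[1],ex[0]]); o=np.array([.4332,.3413])
  print(yaw,[proj("wrist",[*(o+ex*x+ey*y),z],st).round(1).tolist() for x,y,z in((.012,.012,.052),(.012,-.012,.052),(-.012,-.012,.052),(-.012,.012,.052),(.045,0,.082),(.015,0,.03),(.038,0,.03))])
```

```text
[[178 179 179 177 180 151 109 106 132 232 238 238 240 240 239 238 222 181
  174 173 172 173 177 178 180 179]
 [180 180 178 177 181 152 109 105 134 233 237 237 240 240 238 238 215 175
  176 174 174 175 177 182 185 178]
 [175 181 177 170 169 166 115 107 133 229 237 237 240 239 239 239 221 177
  174 177 180 182 182 181 183 182]
 [173 173 173 162 124 119 122 119 124 162 163 190 187 204 209 210 163 130
  128 131 144 177 179 182 184 179]
 [167 165 119 104 101 106 114 112 112 112 111 112 113 114 112 114 113 113
  111 109 126 169 174 177 178 178]
 [158 139 120  98  93 104 116 114 115 115 117 115 116 115 115 114 117 115
  115 108 122 166 171 171 176 182]
 [107 102 102 103  95 104 115 112 114 113 114 114 114 118 112 115 115 118
  106 107 125 166 171 172 179 186]
 [100 104 102 102 101 100 113 112 114 110 111 110 111 112 112 111 115 112
  107 105 130 174 178 179 177 179]
 [116 106 105 101  94 105 116 113 114 115 115 116 114 117 115 116 118 117
  108 114 132 173 179 177 181 182]
 [117 112 107 103  95 103 114 113 114 117 114 114 115 114 114 116 117 114
  108 115 130 174 181 184 182 181]
 [125 111 
[... 170 characters left out ...]
13
  105 117 144 177 178 183 178 178]
 [112 105 106 106  97 108 116 116 119 116 119 115 117 116 119 117 114 113
  109 114 139 177 177 180 182 182]
 [157 137 122 119 122 114  91  96  99 114 116 116 115 112 110 102 109 115
  114 120 140 174 174 181 180 184]
 [181 183 182 181 183 177 177 176 174 177 174 175 171 166 154 164 175 176
  177 168 172 176 181 183 180 177]
 [174 175 178 181 186 181 173 173 177 180 186 184 180 181 179 181 180 177
  179 180 183 188 187 183 183 183]
 [180 181 180 176 173 173 173 171 175 176 185 188 184 179 182 184 181 180
  179 178 182 184 186 191 190 186]]Traceback (most recent call last):
  File "<stdin>", line 6, in <module>
ValueError: max() iterable argument is empty
```

Run:
```python
from h import *
st=env.observe(); g=cv2.cvtColor(cv2.imread("pics/w5.png"),cv2.COLOR_BGR2GRAY).astype(float)
h=at("wrist",(303.3,149.5),.052,st)[:2]; print("head",h)
for v in(104,110,116,122,128):  # arm edges: bright band
    b=np.where(g[v,285:330]>205)[0]+285
    if len(b): print(v,b.min(),b.max(),at("wrist",((b.min()+b.max())/2,v),.03,st)[:2].round(4), round(np.degrees(np.arctan2(*(at("wrist",((b.min()+b.max())/2,v),.03,st)[:2]-h)[::-1])),1))
for v in(140,146,152,158): print(v,g[v,286:324:1].astype(int).tolist())
for u in(296,302,308,312): print(u,g[130:170,u].astype(int).tolist())
```

```text
head [0.43019266 0.34346338]
104 311 312 [0.4689 0.3333] -14.6
110 298 312 [0.4643 0.3397] -6.2
116 298 312 [0.4592 0.3403] -6.3
122 298 312 [0.454  0.3408] -6.5
128 298 312 [0.4488 0.3413] -6.7
140 [98, 99, 93, 94, 104, 114, 116, 113, 114, 118, 115, 117, 115, 115, 117, 113, 115, 117, 116, 116, 115, 116, 115, 118, 114, 115, 117, 115, 115, 117, 115, 106, 108, 113, 122, 150, 166, 172]
146 [102, 106, 101, 95, 100, 109, 113, 113, 112, 110, 114, 113, 110, 111, 111, 112, 110, 111, 111, 110, 112, 114, 112, 114, 111, 108, 115, 112, 112, 111, 107, 99, 105, 117, 130, 158, 174, 182]
152 [103, 103, 95, 98, 103, 111, 114, 113, 113, 114, 114, 112, 117, 112, 114, 115, 114, 111, 115, 113, 114, 118, 114, 114, 116, 114, 117, 116, 114, 114, 108, 111, 115, 120, 130, 154, 174, 176]
158 [104, 103, 93, 96, 103, 111, 113, 111, 113, 113, 111, 116, 115, 113, 114, 111, 115, 113, 111, 114, 113, 111, 112, 112, 112, 114, 114, 110, 113, 108, 105, 103, 117, 122, 144, 164, 177, 178]
296 [136, 133, 135, 130, 124, 118, 113, 112, 112, 115, 115, 116, 115, 114, 112, 113, 114, 116, 116, 114, 113, 116, 114, 114, 112, 115, 111, 113, 111, 114, 114, 119, 114, 111, 99, 118, 153, 174, 177, 179]
302 [238, 237, 235, 229, 190, 136, 112, 112, 112, 112, 115, 114, 118, 114, 114, 113, 110, 113, 115, 116, 114, 113, 114, 115, 114, 111, 113, 110, 115, 114, 115, 115, 116, 116, 116, 130, 157, 175, 178, 182]
308 [238, 239, 240, 239, 209, 143, 118, 112, 111, 114, 115, 119, 114, 112, 114, 109, 112, 116, 116, 115, 114, 115, 114, 115, 115, 114, 114, 110, 112, 113, 112, 119, 119, 113, 110, 108, 122, 154, 176, 176]
312 [219, 221, 215, 196, 163, 130, 118, 113, 111, 116, 117, 117, 116, 115, 113, 111, 115, 112, 117, 118, 117, 112, 117, 113, 116, 115, 117, 116, 114, 114, 114, 114, 115, 112, 109, 123, 156, 175, 180, 178]
```

```bash
python3 -m jog '5 4 0.6 0 -1; 5 7.2 1.2 -3 -1; 5 7.2 1.2 -8 -1; 5 7.2 1.2 -13 -1; 5 7.2 1.2 -15.5 -1; 5 7.2 1.2 -16 -1; 5 7.2 1.2 -16 -1; 5 7.2 1.2 -16 -1'
```

```text
clock: 13.32
position: [0.4329, 0.3447, 0.0349]
ee_rot: [-0.476, 0.474, -0.524, 0.524]
ft_force: [-0.1, 0.6, 0.4]
finger_gap: 0.0502
```

```bash
python3 -m jog '4 -0.1 -0.1 -0.1 0; 0 -0.1 -0.1 -0.1 0; 0 -0.1 -0.1 -0.1 0; 0 -0.1 -0.1 -0.1 0; 0 -0.1 -0.1 -0.1 0; 0 -0.1 -0.1 -0.1 0; 0 -0.1 -0.1 -0.1 0; 0 -0.1 -0.1 -0.1 0; 0 -0.1 -0.1 1 0; 0 -0.1 -0.1 4 0; 0 -0.1 -0.1 9 0; 0 -0.1 -0.1 12 0; 0 -0.1 -0.1 12 0; 0 -0.1 -0.1 12 0'
python3 - <<'E'
from h import *
st=env.observe(); im=snap("wrist","w6"); print(st["position"])
z0=st["position"][2]
for t,z in dict(crank_hub=z0-.033+.026,crank_handle=z0-.033+.056).items(): print(t,[(round(r["score"],2),np.round(r["pixel"],1).tolist(),at("wrist",r["pixel"],z,st).round(4).tolist()) for r in env.tip_of("wrist",t)[:3]])
cv2.imwrite("pics/w6c.png",cv2.resize(im[150:350,200:440,::-1],None,fx=3,fy=3,interpolation=2))
E
```

```text
clock: 15.08
position: [0.4297, 0.3427, 0.1523]
ee_rot: [0.474, -0.476, 0.524, -0.524]
ft_force: [-0.9, -0.5, -3.3]
finger_gap: 0.0239
[0.4296981  0.34266684 0.15230912]
crank_hub [(0.77, [323.1, 285.1], [0.4296, 0.3428, 0.1453])]
crank_handle [(0.69, [321.8, 219.8], [0.4736, 0.339, 0.1753])]
```

View pics/w6c.png

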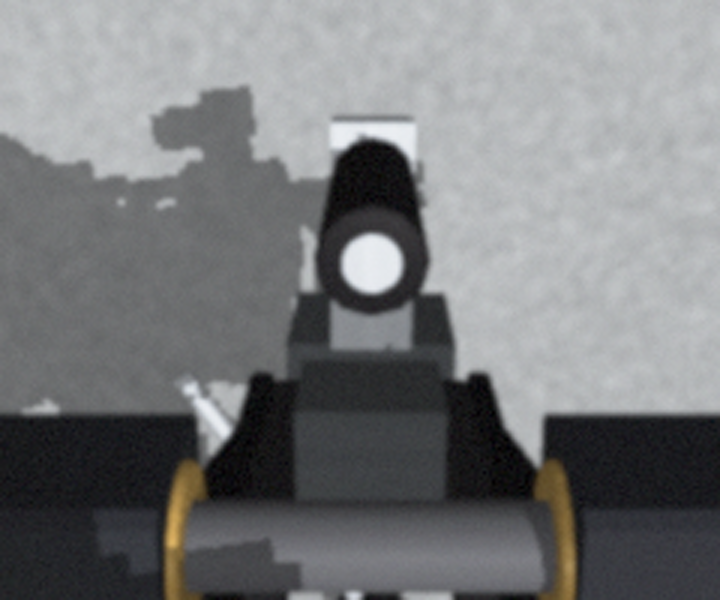

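The crank hangs level and straight in the jaws: head top edge at about (324,287), handle top at about (324,238).

Run:
```python
from h import *
st=env.observe(); T=st["position"]; Rt=R.from_quat(st["ee_rot"][[1,2,3,0]]).as_matrix(); zt=Rt[:,2]; print(T, zt, Rt[:,0])
u=T[2]-.0333
for n,x,y,h,off in[("head front",372,411,.052,.012),("hub front",370,345,.030,.015),("handle top",372,263,.082,.045),("arm end?",372,117,.03,.052),("hub front bottom",370,294,.0,.015)]:
    w=at("wrist",(200+x/3-.33,150+y/3-.33),u+h,st)-T; print(n,"along tool z minus nominal: %.4f, along jaw %.4f"%(w@zt-off,w@Rt[:,0]))
```

```text
[0.42969703 0.34263178 0.15171414] [ 0.99519556 -0.09784938 -0.00336101] [-0.0978426  -0.99519963  0.0021242 ]
head front along tool z minus nominal: -0.0012, along jaw 0.0002
hub front along tool z minus nominal: -0.0016, along jaw -0.0001
handle top along tool z minus nominal: -0.0014, along jaw 0.0001
arm end? along tool z minus nominal: 0.0016, along jaw 0.0002
hub front bottom along tool z minus nominal: -0.0019, along jaw -0.0001
```

```bash
python3 -m jog '0 0 0 4 0; 0 1 -5 7 0; 0 3 -11 7 2; 0 4 -17 7 4; 0 6 -23 7 6.6; 0 7 -29 7 6.6; 0 9 -35 7 6.6; 0 10 -41 7 6.6; 0 11.1 -45 7 6.6; 0 11.1 -47.2 7 6.6; 0 11.1 -47.2 4 6.6; 0 11.1 -47.2 0 6.6; 0 11.1 -47.2 -3.5 6.6; 0 11.1 -47.2 -3.5 6.6; 0 11.1 -47.2 -3.5 6.6; 0 11.1 -47.2 -3.5 6.6'
python3 - <<'E'
from h import *
st=env.observe(); print(st["position"],st["ft_force"],R.from_quat(st["ee_rot"][[1,2,3,0]]).as_matrix()[:,2])
for c in("scene",):
    im=snap(c,"s3"); cv2.imwrite("pics/s3c.png",cv2.resize(im[140:320,230:470,::-1],None,fx=3.333,fy=3.333,interpolation=2))
E
```

```text
clock: 17.23
position: [0.543, -0.129, 0.1202]
ee_rot: [0.505, -0.504, 0.494, -0.497]
ft_force: [-0.3, -0.1, -2.1]
finger_gap: 0.0237
[ 0.54304324 -0.12897261  0.12021345] [-0.28574193 -0.10337517 -2.07748952] [0.99983908 0.01767733 0.00305353]
```

View pics/s3c.png

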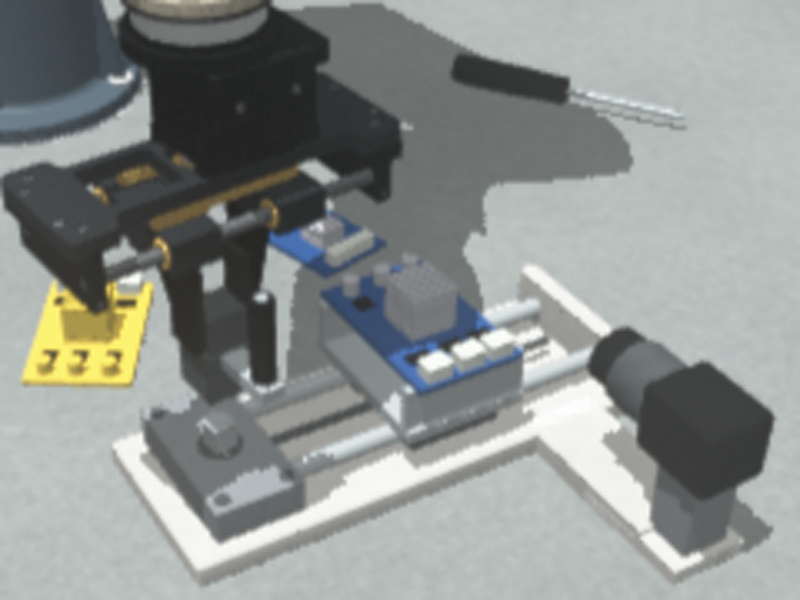

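The crank hangs over the shaft end, the board is still in place. Lowering with force checks.

```bash
python3 -m jog '0 -0.2 0 -1 0; 0 -0.2 0 -2 0; 0 -0.2 0 -2.2 0; 0 -0.2 0 -2.2 0; 0 -0.2 0 -2.2 0'; python3 -m jog '0 0 0 -0.2 0; 0 0 0 -0.4 0; 0 0 0 -0.6 0; 0 0 0 -0.6 0'
```

```text
clock: 17.9
position: [0.5401, -0.1289, 0.0966]
ee_rot: [0.504, -0.504, 0.496, -0.496]
ft_force: [-0.4, 0.7, -2.7]
finger_gap: 0.0242
clock: 18.4
position: [0.5397, -0.1287, 0.0903]
ee_rot: [-0.504, 0.504, -0.496, 0.496]
ft_force: [0.1, -0.3, -2.3]
finger_gap: 0.024
```

```bash
python3 -m jog '0 0.1 0 -0.1 0; 0 0.1 0 -0.3 0; 0 0.1 0 -0.3 0'; python3 -m jog '0 0 0 -0.3 0; 0 0 0 -0.3 0; 0 0 0 -0.3 0'
```

```text
clock: 18.77
position: [0.5408, -0.1287, 0.0874]
ee_rot: [-0.504, 0.504, -0.496, 0.496]
ft_force: [-0.8, -0.9, -2.9]
finger_gap: 0.024
clock: 19.15
position: [0.5409, -0.1287, 0.0845]
ee_rot: [-0.504, 0.504, -0.496, 0.496]
ft_force: [0.3, 0.3, -2.4]
finger_gap: 0.0236
```

Engaged without any force. On down to home.

```bash
python3 -m jog '0 0 0 -0.3 0; 0 0 0 -0.6 0; 0 0 0 -0.8 0; 0 0 0 -0.8 0; 0 0 0 -0.8 0'; python3 -m jog '0 0 0 -0.1 0; 0 0 0 -0.2 0; 0 0 0 -0.3 0; 0 0 0 -0.3 0; 0 0 0 -0.3 0'
```

```text
clock: 19.77
position: [0.5409, -0.1288, 0.0766]
ee_rot: [0.504, -0.504, 0.496, -0.496]
ft_force: [-0.2, -0.2, -2.8]
finger_gap: 0.024
clock: 20.4
position: [0.5409, -0.1288, 0.0735]
ee_rot: [0.504, -0.504, 0.496, -0.496]
ft_force: [-0.0, -0.3, -2.6]
finger_gap: 0.0236
```

```bash
python3 -m jog '0 0 0 -0.1 0; 0 0 0 -0.1 0; 0 0 0 -0.1 0'; python3 -m jog '0 0 0 -0.1 0; 0 0 0 -0.1 0; 0 0 0 -0.1 0'
```

```text
clock: 20.78
position: [0.541, -0.1288, 0.0728]
ee_rot: [0.504, -0.504, 0.496, -0.496]
ft_force: [-1.1, -0.5, 0.4]
finger_gap: 0.0237
clock: 21.15
position: [0.541, -0.1288, 0.0728]
ee_rot: [0.504, -0.504, 0.495, -0.496]
ft_force: [-1.3, 1.0, 7.4]
finger_gap: 0.0239
```

Home: it landed at TCP z 0.0728, 22.5 mm below first contact height. Release, slide forward with open fingers to straddle the handle.

```bash
python3 -m jog '5 0 0 0.2 0; 5 0 0 0.2 0; 5 0 0 0.2 0; 5 0 0 0.2 0; 5 0 0 0.9 0; 5 0 0 1.3 0; 5 2 0 1.4 0; 5 4.4 0.1 1.4 0; 5 4.4 0.1 1.4 0; 5 4.4 0.1 1.4 0; 5 4.4 0.1 1.4 0'
python3 - <<'E'
from h import *
st=env.observe(); print(st["position"],st["qpos"]); im=snap("wrist","w7"); top=snap("top","t7")
for t,z in dict(crank_hub=.066,crank_handle=.096,board_center=.091,lens=.085).items(): print(t,[(c,round(r["score"],2),np.round(r["pixel"],1).tolist(),at(c,r["pixel"],z,st).round(4).tolist()) for c in("wrist","top") for r in env.tip_of(c,t)[:2]])
E
```

```text
clock: 22.52
position: [0.5836, -0.1275, 0.0854]
ee_rot: [-0.504, 0.504, -0.496, 0.495]
ft_force: [0.4, -1.1, 0.3]
finger_gap: 0.0499
[ 0.58363027 -0.12750394  0.08541047] [-4.01936858e-01  6.73263402e-01  1.61280259e+00 -1.10118392e-04
  8.57215407e-01  1.15190498e+00]
crank_hub [('wrist', 0.64, [326.9, 340.0], [0.5406, -0.1303, 0.066])]
crank_handle [('wrist', 0.9, [321.8, 298.6], [0.5841, -0.1266, 0.096])]
board_center [('wrist', 0.64, [81.5, 344.6], [0.552, 0.0032, 0.091]), ('top', 0.85, [473.4, 259.9], [0.4321, -0.4595, 0.091]), ('top', 0.78, [338.0, 290.6], [0.3563, -0.1131, 0.091])]
lens [('top', 0.64, [266.0, 179.3], [0.6482, 0.072, 0.085])]
```

The handle is between the fingers. Grip it and make the first quarter turn as a test.

```bash
python3 -m jog '0 0 0 0 0; 0 0 0 0 0; 0 0 0 0 0; 0 0 0 0 0; 0 0 0 0 0; 0 0 0 0 0; 0 0 0 0 0' && python3 -m jog '0 -0.26 1.38 0 0; 0 -0.93 2.63 0 0; 0 -1.94 3.59 0 0; 0 -3.22 4.2 0 0; 0 -4.62 4.38 0 0; 0 -4.62 4.38 0 0'
python3 - <<'E'
from h import *
st=env.observe(); print(st["position"],st["ft_force"],st["ft_torque"])
im=snap("wrist","w8")
for t,z in dict(crank_hub=.066,crank_handle=.096,board_center=.091,lens=.085).items(): print(t,[(c,round(r["score"],2),np.round(r["pixel"],1).tolist(),at(c,r["pixel"],z,st).round(4).tolist()) for c in("wrist",) for r in env.tip_of(c,t)[:3]])
E
```

```text
clock: 23.9
position: [0.5849, -0.1278, 0.0855]
ee_rot: [0.504, -0.504, 0.496, -0.496]
ft_force: [-0.2, 0.4, -0.5]
finger_gap: 0.0132
clock: 24.65
position: [0.5373, -0.0838, 0.0856]
ee_rot: [-0.504, 0.504, -0.496, 0.496]
ft_force: [-0.3, -2.9, -2.5]
finger_gap: 0.0129
[ 0.53732044 -0.08384207  0.08557086] [-0.3350404  -2.85357143 -2.5325478 ] [-0.41577413 -0.00103298 -0.03008645]
crank_hub [('wrist', 0.75, [404.8, 274.5], [0.5391, -0.1316, 0.066])]
crank_handle [('wrist', 0.9, [321.6, 300.8], [0.5365, -0.0828, 0.096])]
board_center [('wrist', 0.78, [139.9, 265.0], [0.5524, 0.0088, 0.091])]
lens []
```

Board advanced 6–7 mm as expected, with small forces. One full turn.

```bash
python3 -m jog '0 -1.38 -0.25 0 0; 0 -2.62 -0.93 0 0; 0 -3.59 -1.94 0 0; 0 -4.2 -3.22 0 0; 0 -4.38 -4.61 0 0; 0 -4.12 -6 0 0; 0 -3.45 -7.24 0 0; 0 -2.44 -8.21 0 0; 0 -1.16 -8.81 0 0; 0 0.24 -9 0 0; 0 1.62 -8.74 0 0; 0 2.86 -8.07 0 0; 0 3.83 -7.05 0 0; 0 4.44 -5.78 0 0; 0 4.62 -4.38 0 0; 0 4.36 -3 0 0; 0 3.69 -1.75 0 0; 0 2.68 -0.79 0 0; 0 1.4 -0.18 0 0; 0 0 0 0 0'
python3 - <<'E'
from h import *
st=env.observe(); print(st["position"],st["ft_force"])
im=snap("wrist","w9")
for t,z in dict(crank_hub=.066,crank_handle=.096,board_center=.091,lens=.085).items(): print(t,[(c,round(r["score"],2),np.round(r["pixel"],1).tolist(),at(c,r["pixel"],z,st).round(4).tolist()) for c in("wrist",) for r in env.tip_of(c,t)[:3]])
E
```

```text
clock: 27.4
position: [0.5388, -0.0839, 0.0858]
ee_rot: [0.505, -0.504, 0.495, -0.497]
ft_force: [1.6, -4.2, -5.1]
finger_gap: 0.0129
[ 0.53882831 -0.08387597  0.08578933] [ 1.60669911 -4.24279435 -5.10381391]
crank_hub [('wrist', 0.58, [403.0, 277.0], [0.5389, -0.1308, 0.066])]
crank_handle [('wrist', 0.78, [319.1, 302.7], [0.5368, -0.0816, 0.096])]
board_center [('wrist', 0.8, [84.8, 262.3], [0.5548, 0.0363, 0.091])]
lens []
```

```bash
python3 -m jog '0 -1.38 -0.25 0 0; 0 -2.62 -0.93 0 0; 0 -3.59 -1.94 0 0; 0 -4.2 -3.22 0 0; 0 -4.38 -4.61 0 0; 0 -4.12 -6 0 0; 0 -3.45 -7.24 0 0; 0 -2.44 -8.21 0 0; 0 -1.16 -8.81 0 0; 0 0.24 -9 0 0; 0 1.62 -8.74 0 0; 0 2.86 -8.07 0 0; 0 3.83 -7.05 0 0; 0 4.44 -5.78 0 0; 0 4.62 -4.38 0 0; 0 4.36 -3 0 0; 0 3.69 -1.75 0 0; 0 2.68 -0.79 0 0; 0 1.4 -0.18 0 0; 0 0 0 0 0'
python3 - <<'E'
from h import *
st=env.observe(); print(st["position"],st["ft_force"])
im=snap("wrist","w10");
for c in("wrist","top","scene"):
  if c!="wrist": snap(c,c+"10")
  for t,z in dict(crank_hub=.066,board_center=.091,lens=.085).items(): print(c,t,[(round(r["score"],2),np.round(r["pixel"],1).tolist(),at(c,r["pixel"],z,st).round(4).tolist()) for r in env.tip_of(c,t)[:4]])
E
```

```text
clock: 30.15
position: [0.5388, -0.0838, 0.0858]
ee_rot: [0.505, -0.504, 0.495, -0.496]
ft_force: [0.9, -3.9, -4.9]
finger_gap: 0.0131
[ 0.53878495 -0.08384628  0.0857873 ] [ 0.85972342 -3.86946608 -4.88665871]
wrist crank_hub [(0.96, [398.6, 280.0], [0.5369, -0.1283, 0.066])]
wrist board_center [(0.75, [28.2, 257.1], [0.557, 0.0641, 0.091])]
wrist lens []
top crank_hub [(0.5, [269.8, 212.1], [0.5643, 0.0632, 0.066])]
top board_center [(0.78, [341.7, 289.9], [0.358, -0.1225, 0.091]), (0.69, [272.5, 211.8], [0.5606, 0.0541, 0.091]), (0.65, [475.6, 260.7], [0.43, -0.465, 0.091])]
top lens [(0.55, [265.5, 177.1], [0.6541, 0.0734, 0.085])]
scene crank_hub [(0.69, [295.0, 265.0], [0.548, -0.1327, 0.066])]
scene board_center [(0.96, [257.6, 233.1], [0.4516, -0.1563, 0.091]), (0.58, [86.6, 327.3], [0.5172, -0.4783, 0.091])]
scene lens [(0.75, [413.4, 244.2], [0.6441, 0.0703, 0.085])]
```

```bash
python3 -m jog '0 -1.38 -0.25 0 0; 0 -2.62 -0.93 0 0; 0 -3.59 -1.94 0 0; 0 -4.2 -3.22 0 0; 0 -4.38 -4.61 0 0; 0 -4.12 -6 0 0; 0 -3.45 -7.24 0 0; 0 -2.44 -8.21 0 0; 0 -2.44 -8.21 0 0; 0 -2.44 -8.21 0 0; 2.4 -2.44 -8.21 0 0; 2.4 -2.44 -8.21 0 0; 2.4 -2.44 -8.21 0 0; 2.4 -2.44 -8.21 2 0; 2.4 -2.44 -8.21 6 0; 2.4 -2.44 -8.21 11 0; 2.4 -5 -2.2 12.5 0; 2.4 -8 3 12.5 0; 2.4 -8 7.5 12.5 0; 2.4 -8 10.5 12.5 0' ; python3 -m jog '2.4 0 1 0 0; 2.4 0 1 0 0; 2.4 0 1 0 0; 2.4 0 1 0 0'
python3 - <<'E'
from h import *
st=env.observe(); print(st["position"],st["ft_force"],st["finger_gap"])
for c in("wrist","top","scene"):
  im=snap(c,c+"11")
  for t,z in dict(crank_hub=.066,crank_handle=.096,board_center=.091,lens=.085,carriage=.075).items(): print(c,t,[(round(r["score"],2),np.round(r["pixel"],1).tolist(),at(c,r["pixel"],z,st).round(4).tolist()) for r in env.tip_of(c,t)[:4]])
E
```

```text
clock: 33.25
position: [0.4576, 0.0231, 0.2109]
ee_rot: [0.505, -0.505, 0.495, -0.495]
ft_force: [0.5, 0.0, -0.3]
finger_gap: 0.024
clock: 33.75
position: [0.459, 0.03, 0.2105]
ee_rot: [-0.504, 0.504, -0.496, 0.496]
ft_force: [-0.1, 0.1, -1.3]
finger_gap: 0.0239
[0.45896389 0.03003127 0.21045051] [-0.08968354  0.07005033 -1.32272266] 0.023850721611104367
wrist crank_hub [(0.56, [504.9, 137.6], [0.5401, -0.1287, 0.066])]
wrist crank_handle [(0.82, [561.2, 171.2], [0.5142, -0.1634, 0.096])]
wrist board_center [(0.97, [446.6, 298.1], [0.3964, -0.0856, 0.091]), (0.7, [266.3, 108.6], [0.5589, 0.0766, 0.091]), (0.29, [564.6, 168.9], [0.5157, -0.1694, 0.091])]
wrist lens []
wrist carriage []
top crank_hub [(0.58, [343.9, 220.3], [0.5411, -0.1312, 0.066])]
top crank_handle [(0.53, [361.5, 226.0], [0.5209, -0.1751, 0.096])]
top board_center [(0.96, [476.9, 261.4], [0.4282, -0.4682, 0.091]), (0.86, [341.0, 291.3], [0.3545, -0.1207, 0.091]), (0.72, [265.4, 211.9], [0.5604, 0.0725, 0.091])]
top lens [(0.56, [267.3, 179.6], [0.6474, 0.0686, 0.085])]
top carriage []
scene crank_hub [(0.83, [299.6, 264.4], [0.5514, -0.1248, 0.066])]
scene crank_handle [(0.61, [270.2, 252.3], [0.5232, -0.1682, 0.096])]
scene board_center [(0.94, [257.2, 233.3], [0.4518, -0.1572, 0.091]), (0.85, [88.9, 328.7], [0.5221, -0.4761, 0.091]), (0.72, [388.8, 220.5], [0.5645, 0.0786, 0.091])]
scene lens [(0.61, [414.2, 244.8], [0.6463, 0.0702, 0.085])]
scene carriage [(0.84, [388.3, 225.0], [0.5593, 0.0837, 0.075])]
```

View pics/wrist11.png

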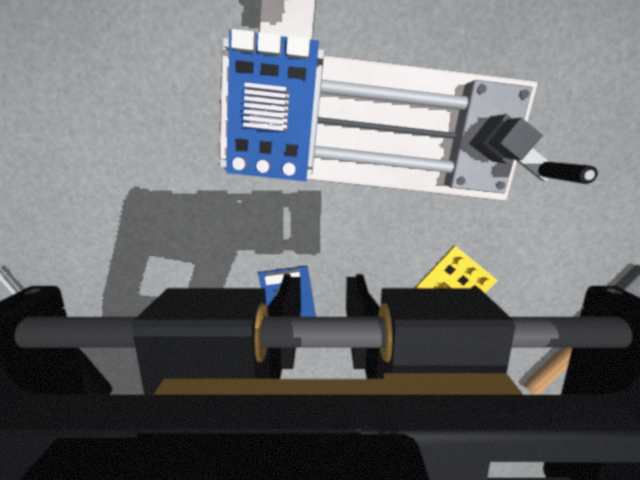

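The board sits square on the rails (sink at 266,108), the crank is home on the shaft (hub at 505,137) with its arm to the lower right. The three cameras put the remaining lens offset at -1, +3 and -2 mm. I'll take one more wrist reading with lens and board side by side.

```bash
python3 -m jog '2.4 4 3 2 0; 2.4 6 4 2 0; 2.4 6 4 2 0; 2.4 6 4 2 0; 2.4 6 4 2 0'
python3 - <<'E'
from h import *
st=env.observe(); print(st["position"])
im=snap("wrist","w12"); u=np.array([.08,.997]); L=[];B=[]
for t,z in dict(board_center=.091,lens=.085).items():
    for r in env.tip_of("wrist",t)[:3]:
        w=at("wrist",r["pixel"],z,st); print(t,round(r["score"],2),np.round(r["pixel"],1),w.round(4),"u",round(w[:2]@u,4))
# camera barrel: dark pixels, centre line at several rows
g=cv2.cvtColor(im,cv2.COLOR_RGB2GRAY); bx=env.look_for("wrist","lens"); print("lens box",bx[:2])
v,uu=proj("wrist",(.6455,.0687,.085),st)[::-1]; print("lens px",uu,v)
for row in range(max(0,int(v)-30),int(v)+12,4):
    d=np.where(g[row,int(uu)-60:int(uu)+60]<80)[0]+int(uu)-60
    if len(d): print(row,d.min(),d.max(),at("wrist",((d.min()+d.max())/2,row),.095,st)[:2].round(4))
E
```

```text
clock: 35.28
position: [0.5175, 0.0707, 0.2302]
ee_rot: [-0.504, 0.505, -0.496, 0.495]
ft_force: [-1.0, -0.1, -0.2]
finger_gap: 0.0238
[0.51746324 0.0706888  0.23020307]
board_center 0.85 [317.5 180.5] [0.5591 0.0766 0.091 ] u 0.1211
lens 0.68 [328.4  77.7] [0.6443 0.0685 0.085 ] u 0.1198
lens box [{'box': [264.9, 1.1, 550.4, 247.0], 'score': 0.72}]
lens px 328.17251074015167 76.13112879881476
46 308 357 [0.6657 0.0658]
50 310 357 [0.6629 0.065 ]
54 312 356 [0.66   0.0645]
58 311 352 [0.6571 0.0664]
62 311 351 [0.6542 0.0668]
66 311 351 [0.6513 0.0667]
70 310 350 [0.6484 0.0674]
74 311 350 [0.6454 0.067 ]
78 324 349 [0.6426 0.062 ]
```

Board and lens are within 1–2.4 mm along the travel, well inside 6 mm. The robot is clear, so I'm handing in.

```bash
python3 -c "
from h import *
print(env.hand_in())"
```

```text
the job is handed in; nothing more can be done
None
```

The job is done and handed in at about 35 s of the 72 s allowed; no verdict was reported.

- **Board:** I set the long blue board down on the two rails at low force (about 7 N felt at contact), centred and square to them.
- **Crank:** It slid onto the shaft without resistance and landed at the expected home height. I wound it by its handle about 2.65 turns counter-clockwise, then released it and left it on the shaft.
- **Lens alignment:** In the last wrist picture the board's middle is about 1.3 mm past the lens axis along the travel. The edges of the camera barrel suggest about 2.4 mm past. The other two cameras disagreed slightly, at 3 mm short (top) and 2 mm past (scene). All of these are inside the 6 mm limit.
- **Crank position:** The last check put the hub within about 1 mm of the shaft axis. The scene camera read it about 12 mm off, which I discounted because the wrist and top cameras agreed it was on the axis.
- **Other things:** The gripper ended clear of everything, about 23 cm above the bench. I did not measure the bystanders again at the end, but I felt no unexpected contact during the moves.

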